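# Close the gap in the firebrick heat screen

## Task

On this jeweller's casting bench a row of upright firebricks stands in a low steel channel as a heat screen, and one brick is missing. Take the loose brick that is the same size as those in the row (not the short half brick or the wide slab) and lower it gently into the gap, so that it stands upright on the channel's floor, in line with the others and about midway between its two neighbours, and let it go. Do not shift or tip the bricks on either side of the gap.

Things in the scene. Friction and masses are not known exactly. Their poses are not given: they have to be found in the camera images.
- spare_brick: The spare brick, standing loose on the bench between the robot and the channel: an upright buff firebrick, 32 (x) by 60 (y) by 100 (z) mm, 0.25 to 0.46 kg, edges rounded 3 mm. Origin at the centre of its underside, x across its thickness, y along its width, z up. Two other loose pieces stand roughly in line with it, at least 120 mm away centre to centre: a half brick 55 mm tall and a slab 95 mm wide. It may be put in either way round.
- gap (a point): The middle of the gap, on the upper face of the channel's floor (6 mm above the bench). x runs across the channel, y along the row, z up. The fixed steel channel is 400 mm long and 50 mm wide inside between two lips 3 mm thick whose tops are 14 mm above the bench (8 mm above the floor). The gap between the neighbouring bricks is 80 mm along y; the row's tops are 106 mm above the bench; in front of and behind the row is free room for fingers.
- left_brick: The neighbour on the gap's +y side, standing loose in the channel with its centre 70 mm from the gap's middle: an upright buff firebrick, 32 (x) by 60 (y) by 100 (z) mm, 0.25 to 0.46 kg, edges rounded 3 mm. Origin at the centre of its underside, x across its thickness, y along its width, z up. Another like it stands 70 mm farther out.
- right_brick: The neighbour on the gap's -y side, standing loose in the channel with its centre 70 mm from the gap's middle: an upright buff firebrick, 32 (x) by 60 (y) by 100 (z) mm, 0.25 to 0.46 kg, edges rounded 3 mm. Origin at the centre of its underside, x across its thickness, y along its width, z up. Another like it stands 70 mm farther out.
Things that resemble listed ones, but are neither listed nor needed, are in the scene too. Leave any purple look-alike of the spare_brick alone.

How it is judged:
At the end, for the whole second after the job is handed in: The spare brick stands at rest on the channel's floor (within 5 mm in height), within 12 mm of the gap's middle along and across the row, upright within 0.1 rad and in line with the channel within 12 degrees, released (x of spare_brick in the frame of gap between -0.012 and 0.012 m and y of spare_brick in the frame of gap between -0.012 and 0.012 m and z of spare_brick in the frame of gap between -0.005 and 0.005 m and angle between spare_brick's own z axis and vertical below 0.1 rad and angle between the y axis of spare_brick and the y axis of gap, either way round below 0.21 rad and linear speed of spare_brick below 0.01 m/s and contact force between spare_brick and the fingers below 0.1 N); the robot touches nothing.
It fails at once if a neighbour of the gap is moved by more than 12 mm or tipped by more than 8 degrees ((distance of left_brick from where it was at the start of the episode above 0.012 m or angle between left_brick's own z axis and vertical above 0.14 rad) or (distance of right_brick from where it was at the start of the episode above 0.012 m or angle between right_brick's own z axis and vertical above 0.14 rad)).
It fails at once if the spare brick is dropped or slammed into the gap (faster than 0.5 m/s within 80 mm above its place) (horizontal distance between spare_brick and gap below 0.04 m and z of spare_brick in the frame of gap below 0.08 m and linear speed of spare_brick above 0.5 m/s).
It also fails if it takes over 38 s, if anything falls off the work surface, if the arm or the gripper's body presses on something with over 40 N, if the wrist force passes 120 N, or if a joint passes its speed limit or range.

## Robot

A 6-joint arm with a two-finger parallel gripper is mounted at the origin on the work surface. World frame = base frame: x ahead of the robot, y to its left, z up, the work surface at z = 0. Lengths are in m, angles in rad, forces in N, time in s.
With the tool pointing down it reaches from about 0.35 to 0.775 m from the base axis. Payload 7.3 kg.
Tool frame: the origin (TCP) lies on the centre line of the jaws, within the pads' length; the fingertips stand 17 mm ahead of it and the grasp point (between the pads) lies 2 mm behind it (robot.tcp_to_tips is the distance from the TCP to the fingertips, in m); z points along the fingers, y is the line along which they close (so a half turn about z gives the same grasp; the last joint's range is limited). The gripper opens to 92 mm and grips with 3 to 60 N. Pads are 19 mm wide; open, the fingers measure 130 mm over their backs; the gripper's body (75 mm by 190 mm) begins 47 mm behind the grasp point.
Start: joints at [0.963, 0.342, 1.524, -0, 1.275, -0.146], TCP at [0.234, 0.47, 0.244] pointing down, gripper open.
Joint ranges: [-2.53, 2.53], [-0.77, 2.02], [0.04, 2.7], [-1, 4.14], [0.28, 2.66], [-3.11, 3.11]. Speed limits (rad/s): [2.57, 2.57, 3.14, 3.14, 3.14, 3.14].

## Interface

Orientations are given as [roll, pitch, yaw] about the fixed x, y, z axes, in that order (R = Rz(yaw) Ry(pitch) Rx(roll)).
In Python, from cell import robot gives the robot as it stands. The module is installed in compiled form; this text tells all that it offers.
- The arm moves only by the tool carry_out, never from a script. Its argument "commands" is a list of rows, each a list of 3 entries, a list of its own where there are three numbers: the shift along the tool's x, y, z in m, then the turn about the tool's z in rad, then the opening, from 0 (shut) to 1 (fully open). In form: [[[dx, dy, dz], yaw, claw], ...]. A call has 1 to 20 rows; each row shifts and turns the commanded pose from where the row before left it, along the tool's axes as they then stand; what a row does not reach is not made up. A row lasts 1/8 s, in which the tool goes at most 62.5 mm and 10.7 degrees, less where a joint would pass 70% of its speed; a pose out of reach is approached as far as the arm can. A call is refused whole if a number of a shift passes 0.0625 or a number of a turn 0.188, either way. A call with a gripper value outside its range is refused whole. The fingers move at their own pace and stop on an object; "newtons" is the grip in N (left out, the last holds). Time passes only in rows, so rows that do not move let the fingers close. It gives the time, the measured TCP pose, the force, the opening and the grip force at its end, in the units of the state.
- robot.observe(): the state, without advancing time (a new reading comes with each control period).
- robot.read_camera(name): name is "scene" or "side" or "wrist"; returns a dict with "pixels" (384x512x3 uint8, red, green, blue), "fx", "fy", "cx", "cy" (pixels), "k1" (the pictures are not rectified: a ray, as slopes to the right and down, at radius r is drawn at 1 + k1 r^2 times it, then the intrinsics apply), "view" (4x4, takes a point from world to camera coordinates); the wrist camera has in their place "T_tool_cam" (4x4, takes a point from camera to tool coordinates, whose origin is the TCP and whose axes are the flange's). Camera axes: x right, y up, looking along -z (the intrinsics and any distortion apply to the point x, -y, -z); pixel columns grow to the right and rows downward; lengths in m; the calibration is good to about 2 mm. A picture is of the moment at which its call begins: read the wrist's pose just before it. There is no depth.
- robot.hand_in(): hands the job in; it is judged then, once.
Trained networks look in a picture, given as the dict that the camera call returned (one of the last four; its "shot" number tells which), for a name from the list of things; names that differ only in an ending like _2 or _b are one class to them, and where a whole thing is asked for, a point or a joint stands for the part that bears it (a point fixed in the world has none). Each returns a list of dicts, best first, with "p" (0 to 1); they miss things now and then, are a little off and sometimes report something else, mostly with a low value. They report only what shows in the picture. A call takes as long as a camera call. They do not tell look-alikes from the thing itself.
- robot.find_in(picture, name): "at" ([column, row] in pixels, amid what is visible of it).
- robot.tip_of(picture, name): "at" ([column, row] in pixels: a listed point, or the origin of a listed thing).
The state is a dict: "time": time; "qpos": joint angles; "qvel": joint speeds; "joint_efforts": joint torques, N m; "tool_pos": TCP position; "tool_rot": TCP orientation; "contact_force": force on the tool from outside, world axes, zero at the start; "torque": the same for the moment, N m; "opening": finger opening in m; "grip_force": force on a finger pad.
Only numpy, scipy, OpenCV 4.12 (cv2) and the standard library are available. Lean on these libraries where they do the work, as an engineer would, in place of code of your own. Each camera call takes 0.05 s, during which the arm holds its last target. There are 200 camera calls.

## Working session

There is one attempt and no reset: what is moved stays moved. The work goes in short steps, Python scripts to look and compute and a tool call to move; the robot and the scene stay as the last step left them, time stands still between calls to the robot, and variables do not carry over. Pictures are saved under pics/ and viewed, at most 10 in all, crops included, and the job is handed in when it is done.

Besides the shell and the picture viewer there is one more tool, called after "Call:" as name(argument=value, ...) on one line, values as JSON. carry_out: Moves the arm, as the interface text tells. Its arguments: {"type":"object","properties":{"commands":{"type":"array"},"newtons":{"type":"number"}},"required":["commands"]}

```bash
mkdir -p pics; cat > h.py <<'E'
import numpy as np, cv2
from cell import robot
def ray(c,px,view=None):
    p=(np.array(px,float)-[c["cx"],c["cy"]])/[c["fx"],c["fy"]]
    u=p.copy()
    for _ in range(30): u=p/(1+c["k1"]*(u@u))
    V=np.linalg.inv(np.array(c["view"])) if view is None else view
    return V[:3,3],V[:3,:3]@np.array([u[0],-u[1],-1])
def onz(c,px,z,view=None):
    o,d=ray(c,px,view); return o+d*(z-o[2])/d[2]
def proj(c,P):
    q=np.array(c["view"])@np.append(P,1); u=np.array([q[0],-q[1]])/-q[2]
    u=u*(1+c["k1"]*(u@u)); return u*[c["fx"],c["fy"]]+[c["cx"],c["cy"]]
E
python3 - <<'E'
from h import *
s=robot.observe(); print(s["tool_pos"],s["tool_rot"],s["opening"])
ims=[]
for n in("scene","side"):
    c=robot.read_camera(n); ims.append(c["pixels"][:,:,::-1])
    print(n,c["k1"],np.linalg.inv(c["view"])[:3,3].round(3))
    for t in("spare_brick","gap","left_brick","right_brick"):
        for d in robot.tip_of(c,t)[:5]:
            print(t,"tip",np.round(d["at"]),round(d["p"],2),onz(c,d["at"],.006 if t!="spare_brick" else 0).round(3))
for n,i in zip(("scene","side"),ims): cv2.imwrite(f"pics/{n}0.png",cv2.resize(i,(768,576)))
E
```

```text
[0.23370143 0.46968439 0.24303641] [-3.1400513e+00 -1.7654910e-04  2.6797967e+00] 0.09168678477296587
scene -0.14880289353555148 [ 0.873 -0.491  0.604]
spare_brick tip [159. 188.] 0.65 [ 0.337 -0.132  0.   ]
spare_brick tip [182. 239.] 0.64 [ 0.46 -0.19  0.  ]
spare_brick tip [123. 249.] 0.56 [ 0.398 -0.27   0.   ]
gap tip [346. 211.] 0.8 [0.644 0.037 0.006]
left_brick tip [360. 190.] 0.6 [0.637 0.1   0.006]
right_brick tip [319. 231.] 0.68 [ 0.633 -0.033  0.006]
side -0.050930767296758724 [ 0.43  -0.572  0.589]
spare_brick tip [172. 238.] 0.86 [ 0.342 -0.141  0.   ]
spare_brick tip [203. 291.] 0.66 [ 0.393 -0.263  0.   ]
spare_brick tip [232. 245.] 0.58 [ 0.454 -0.176  0.   ]
gap tip [299. 153.] 0.7 [0.644 0.052 0.006]
left_brick tip [294. 138.] 0.74 [0.645 0.108 0.006]
right_brick tip [298. 178.] 0.82 [ 0.622 -0.028  0.006]
```

View pics/scene0.png

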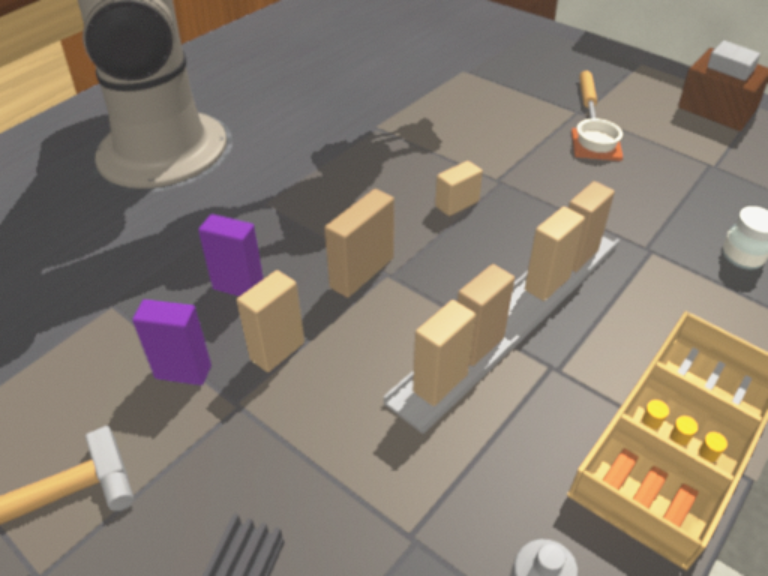

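View pics/side0.png

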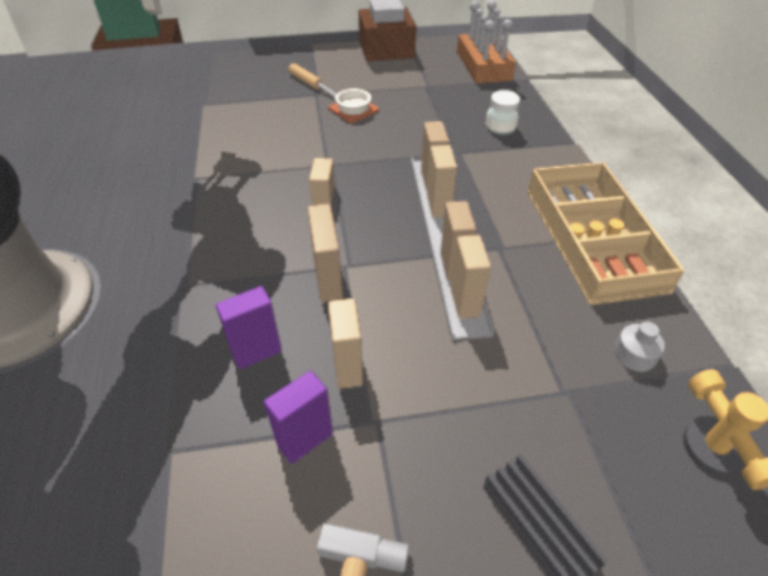

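Candidates in the scene picture (768 px scale): the half brick at (458,188) is too short, and the slab at (360,243) is too wide. The two purple look-alikes at (230,255) and (172,340) are to be left alone. The buff brick at (270,320) fits: it has the same height and width as the row's bricks. Next I fit its outline and the row's in both views, and check a crop.

```bash
cat > fit.py <<'E'
from h import *
from scipy.optimize import minimize
B=np.array([[x,y,z] for x in(-.016,.016) for y in(-.03,.03) for z in(0,.1)])
def quad(c,p,z0,off=0):
    x,y,a=p; R=np.array([[np.cos(a),-np.sin(a)],[np.sin(a),np.cos(a)]])
    P=B+[0,off,0]; P=np.c_[P[:,:2]@R.T+[x,y],P[:,2]+z0]
    return cv2.convexHull((np.array([proj(c,q) for q in P])*4).round().astype(np.int32))
def render(c,p,z0,offs):
    m=np.zeros((384*4,512*4),np.uint8)
    for o in offs: cv2.fillConvexPoly(m,quad(c,p,z0,o),1)
    return m
def buff(c):
    h=cv2.cvtColor(cv2.resize(c["pixels"],None,fx=4,fy=4,interpolation=cv2.INTER_LINEAR),cv2.COLOR_RGB2HSV).astype(int)
    return ((h[...,0]>8)&(h[...,0]<26)&(h[...,1]>70)&(h[...,2]>95)).astype(np.uint8)
def fit(cs,ms,p0,z0,offs):
    reg=[cv2.dilate(render(c,p0,z0,offs),np.ones((81,81))) for c in cs]
    f=lambda p: sum(((render(c,p,z0,offs)!=m)&(r>0)).sum()/render(c,p,z0,offs).sum() for c,m,r in zip(cs,ms,reg))
    s=np.array([[0,0,0],[.01,0,0],[0,.01,0],[0,0,.15]]); r=None
    for k in(1,.4): r=minimize(f,p0 if r is None else r.x,method="Nelder-Mead",options=dict(initial_simplex=s*k+(p0 if r is None else r.x),maxiter=120,xatol=1e-4,fatol=1e-4))
    return r.x,r.fun
E
cat > go.py <<'E'
from fit import *
cs=[robot.read_camera(n) for n in("scene","side")]; ms=[buff(c) for c in cs]
for cc,mm,t in(([cs[0]],[ms[0]],"scene"),([cs[1]],[ms[1]],"side"),(cs,ms,"both")):
    a=fit(cc,mm,np.array([.456,-.182,0.]),0,[0]); b=fit(cc,mm,np.array([.642,.042,.0]),.006,[-.14,-.07,.07,.14])
    print(t,"spare",a[0].round(4),round(a[1],3),"row",b[0].round(4),round(b[1],3))
    for n,o in(("left",.07),("right",-.07)):
        q=b[0]; 
out=[]
for c,m,(x,y) in zip(cs,ms,((130,120),(170,130))):
    im=cv2.resize(c["pixels"],None,fx=4,fy=4)[:,:,::-1].copy()
    cv2.polylines(im,[quad(c,a[0],0)],True,(0,0,255),1)
    for o in(-.14,-.07,0,.07,.14): cv2.polylines(im,[quad(c,b[0],.006,o)],True,(0,255,0) if o else (255,255,0),2)
    cs_,_=cv2.findContours(m,0,2); cv2.drawContours(im,cs_,-1,(255,0,255),1)
    out.append(cv2.resize(im[300:1250,400:1750],(800,563)))
cv2.imwrite("pics/f0.png",out[0]); cv2.imwrite("pics/f1.png",out[1])
E
python3 go.py
```

```text
scene spare [ 0.4555 -0.1784  0.0844] 0.071 row [ 0.6377  0.0404 -0.0554] 0.119
side spare [ 0.4542 -0.1735 -0.0308] 0.674 row [ 0.6408  0.0468 -0.0854] 0.355
both spare [ 0.455  -0.1788 -0.0133] 0.777 row [ 0.6386  0.0402 -0.0709] 0.502
```

View pics/f0.png

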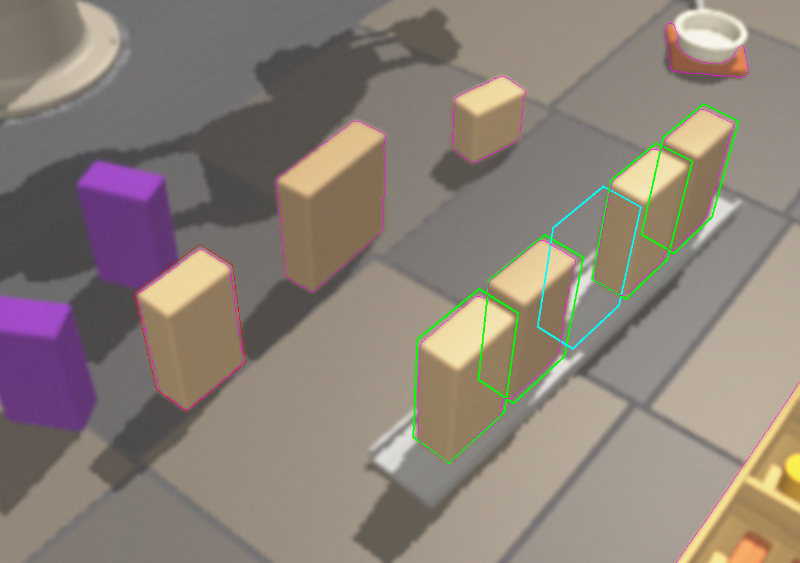

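View pics/f1.png

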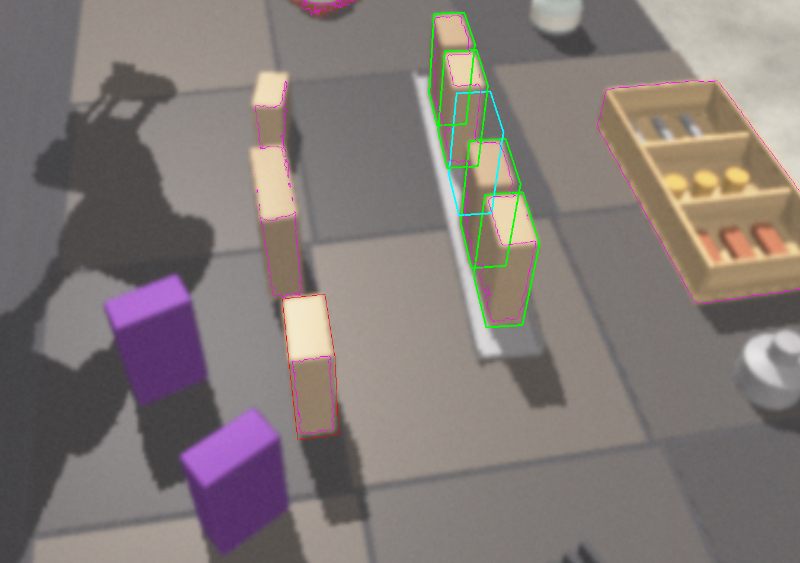

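The first view shows the spare (red outline) fitted at crop (190,330), and it is the full-height 60 mm brick. The side view's pale tops dropped out of the mask, so I'll fix the threshold and fit each row brick on its own.

```bash
cat > go2.py <<'E'
import fit as F
from fit import *
def buff(c):
    h=cv2.cvtColor(cv2.resize(c["pixels"],None,fx=4,fy=4,interpolation=cv2.INTER_LINEAR),cv2.COLOR_RGB2HSV).astype(int)
    H,S,V=h[...,0],h[...,1],h[...,2]
    return ((H>6)&(H<28)&(((S>65)&(V>90))|((V>165)&(S>30)))).astype(np.uint8)
cs=[robot.read_camera(n) for n in("scene","side")]; ms=[buff(c) for c in cs]
a=fit(cs,ms,np.array([.455,-.178,0.08]),0,[0]); print("spare",a[0].round(4),round(a[1],3))
g=np.array([.6385,.041,-.06]); u=lambda t:np.array([-np.sin(t),np.cos(t)])
ps=[np.append(g[:2]+o*u(g[2]),g[2]) for o in(-.14,-.07,.07,.14)]
for it in range(3):
    for i in range(4):
        oth=[sum(render(c,p,.006,[0]) for j,p in enumerate(ps) if j!=i)>0 for c in cs]
        reg=[(cv2.dilate(render(c,ps[i],.006,[0]),np.ones((61,61)))>0)&~o for c,o in zip(cs,oth)]
        f=lambda p: sum(((render(c,p,.006,[0])!=m)&r).sum() for c,m,r in zip(cs,ms,reg))/2e4
        s=np.array([[0,0,0],[.006,0,0],[0,.006,0],[0,0,.1]])+ps[i]
        r=minimize(f,ps[i],method="Nelder-Mead",options=dict(initial_simplex=s,maxiter=80,xatol=1e-4,fatol=1e-4)); ps[i]=r.x
for p in ps: print(p.round(4))
print("mid neighbours",((ps[1]+ps[2])/2).round(4),"dist",np.linalg.norm((ps[2]-ps[1])[:2]).round(4),"dir",[np.arctan2(-(q-p)[0],(q-p)[1]).round(3) for p,q in((ps[1],ps[2]),(ps[0],ps[3]))])
out=[]
for c,m in zip(cs,ms):
    im=cv2.resize(c["pixels"],None,fx=4,fy=4)[:,:,::-1].copy()
    for p,z in [(a[0],0)]+[(p,.006) for p in ps]: cv2.polylines(im,[quad(c,p,z)],True,(0,0,255),2)
    cn,_=cv2.findContours(m,0,2); cv2.drawContours(im,cn,-1,(255,0,255),1)
    out.append(im[400:1150,400:1750])
out[1]=cv2.resize(out[1],None,fx=1,fy=1)
cv2.imwrite("pics/g.png",cv2.resize(np.vstack(out),(540,600)))
E
python3 go2.py
```

```text
spare [ 0.4553 -0.1775 -0.005 ] 0.331
[ 0.629  -0.0965 -0.086 ]
[ 0.6318 -0.0342 -0.0552]
[ 0.6427  0.1151 -0.1147]
[ 0.6481  0.1757 -0.0371]
mid neighbours [ 0.6373  0.0405 -0.0849] dist 0.1498 dir [np.float64(-0.072), np.float64(-0.07)]
```

View pics/g.png

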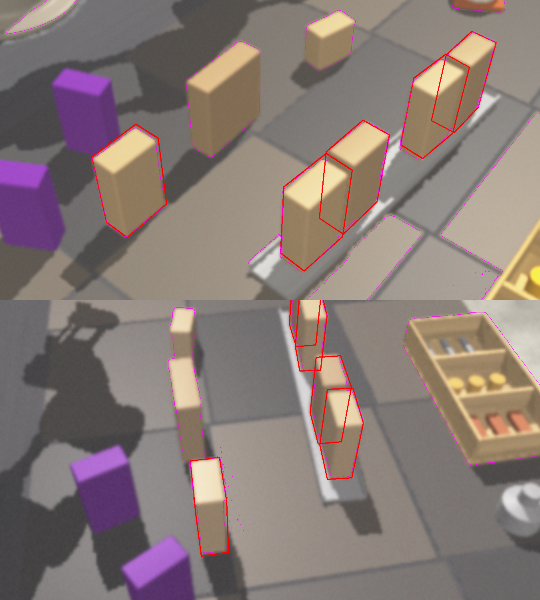

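Call:
carry_out(commands=[[[0,0,0],0.185,1],[[0,0,0],0.185,1],[[0,0,0],0.185,1],[[0,0,0],0.185,1],[[0,0,0],0.185,1],[[0,0,0],0.185,1],[[-0.02,0.055,0],0,1],[[-0.02,0.055,0],0,1],[[-0.02,0.055,0],0,1],[[-0.02,0.055,0],0,1],[[-0.057,0,0],0,1],[[-0.057,0,0],0,1],[[-0.057,0,0],0,1],[[-0.057,0,0],0,1],[[-0.057,0,0],0,1],[[-0.057,0,0],0,1],[[-0.057,0,0],0,1],[[-0.057,0,0],0,1],[[-0.057,0,0],0,1],[[-0.057,0,0],0,1]])

```text
time: 3.2
tool_pos: [0.4531, -0.1821, 0.2439]
tool_rot: [3.141, 0.0, 1.57]
contact_force: [0.6, -0.0, 0.1]
opening: 0.0918
grip_force: 0.0
```

Call:
carry_out(commands=[[[0,0,0],0,1],[[0,0,0],0,1]])

```text
time: 3.45
tool_pos: [0.4531, -0.1798, 0.2435]
tool_rot: [-3.141, -0.001, 1.569]
contact_force: [-0.1, 0.0, -0.7]
opening: 0.092
grip_force: 0.0
```

```bash
cat > w.py <<'E'
from h import *
from scipy.spatial.transform import Rotation as Ro
def wrist():
    s=robot.observe(); c=robot.read_camera("wrist")
    T=np.eye(4); T[:3,:3]=Ro.from_euler("xyz",s["tool_rot"]).as_matrix(); T[:3,3]=s["tool_pos"]
    c["view"]=np.linalg.inv(T@np.array(c["T_tool_cam"])); return s,c
E
python3 - <<'E'
from w import *
s,c=wrist(); print(s["time"],s["tool_pos"],s["tool_rot"],np.linalg.inv(c["view"]).round(3).tolist())
im=c["pixels"][:,:,::-1].copy()
for d in robot.tip_of(c,"spare_brick")[:3]: print(d["at"],d["p"],onz(c,d["at"],0).round(4))
for z in(0,.1):
  q=[proj(c,[.4553+x,-.1775+y,z]) for x,y in((-.016,-.03),(.016,-.03),(.016,.03),(-.016,.03))]
  cv2.polylines(im,[np.round(q).astype(np.int32)],True,(0,0,255),1)
cv2.imwrite("pics/w0.png",cv2.resize(im,(768,576)))
E
```

```text
3.45 [ 0.45307339 -0.1798125   0.24353498] [-3.14126165e+00 -7.87620164e-04  1.56910603e+00] [[1.0, 0.002, 0.002, 0.453], [-0.002, 0.956, 0.294, -0.1], [-0.001, -0.294, 0.956, 0.386], [0.0, 0.0, 0.0, 1.0]]
[165.0, 128.1] 0.96 [ 0.3419 -0.135   0.    ]
[211.3, 225.4] 0.73 [ 0.3953 -0.2685  0.    ]
[250.0, 162.3] 0.72 [ 0.4495 -0.1795  0.    ]
```

View pics/w0.png

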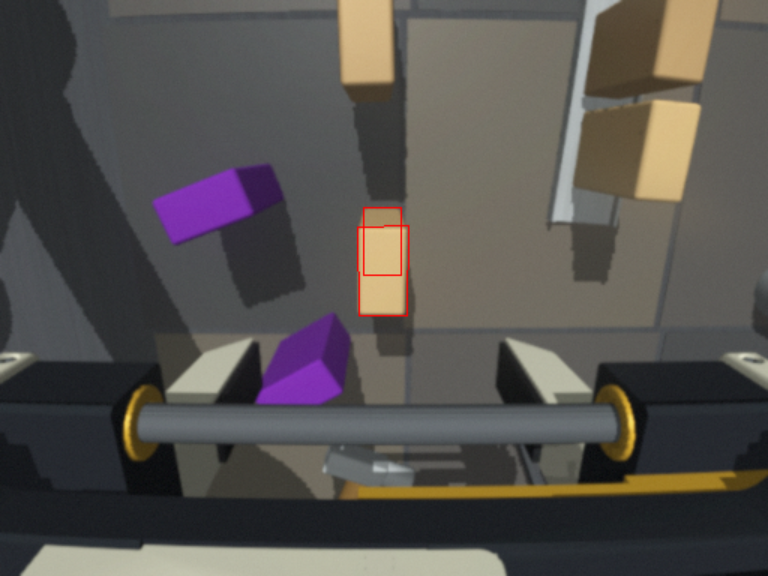

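The wrist view shows the spare at (383,265), right on the predicted outline. The nearest purple base corner, at (335,315), is clear of the finger's path, so I lower and grip.

Call:
carry_out(commands=[[[0.0025,0.002,0.035],0,1],[[0,0,0.035],0,1],[[0,0,0.035],0,1],[[0,0,0.035],0,1],[[0,0,0.02],0,1],[[0,0,0.0135],0,1],[[0,0,0],0,1],[[0,0,0],0,1]])

```text
time: 4.55
tool_pos: [0.4559, -0.1776, 0.071]
tool_rot: [3.14, 0.001, 1.57]
contact_force: [0.2, -0.5, -0.2]
opening: 0.0917
grip_force: 0.0
```

Call:
carry_out(commands=[[[0,0,0],0,0.7],[[0,0,0],0,0.5],[[0,0,0],0,0.4],[[0,0,0],0,0],[[0,0,0],0,0],[[0,0,0],0,0],[[0,0,0],0,0],[[0,0,0],0,0]], newtons=25)

```text
time: 5.55
tool_pos: [0.4552, -0.1777, 0.0702]
tool_rot: [-3.141, -0.0, 1.57]
contact_force: [-0.8, -1.0, -1.6]
opening: 0.0319
grip_force: 24.9
```

Call:
carry_out(commands=[[[0,0,-0.01],0,0],[[0,0,-0.03],0,0],[[0,0,-0.04],0,0],[[0,0,-0.04],0,0],[[0,0,-0.03],0,0],[[0.02,0.017,0],0,0],[[0.03,0.025,0],0,0],[[0.03,0.025,0],0,0],[[0.03,0.025,0],0,0],[[0.03,0.025,0],0,0],[[0.03,0.025,0],0,0],[[0.03,0.025,0],0,0],[[0.019,0.016,0],0,0],[[0,0,0],0.07,0],[[0,0,0],0,0],[[0,0,0],0,0]])

```text
time: 7.55
tool_pos: [0.6381, 0.0409, 0.2202]
tool_rot: [-3.141, -0.0, 1.501]
contact_force: [-0.1, 1.0, -3.6]
opening: 0.0315
grip_force: 24.9
```

```bash
python3 - <<'E'
from w import *
s,c=wrist(); print(s["time"],s["tool_pos"],s["tool_rot"],s["grip_force"],s["opening"])
im=cv2.resize(c["pixels"][:,:,::-1],(768,576)).copy()
g=np.array([.638,.041]);a=-.07;u=np.array([-np.sin(a),np.cos(a)]);v=np.array([np.cos(a),np.sin(a)])
for o in(-.07,.07,.14):
 for z in(.006,.106):
  q=[proj(c,np.append(g+x*v+(o+y)*u,z))*1.5 for x,y in((-.016,-.03),(.016,-.03),(.016,.03),(-.016,.03))]
  cv2.polylines(im,[np.round(q).astype(np.int32)],True,(0,0,255) if z<.05 else(255,0,0),1)
for x in(-.028,.028):
  q=[proj(c,np.append(g+x*v+y*u,.014))*1.5 for y in np.linspace(-.03,.2,15)]
  cv2.polylines(im,[np.round(q).astype(np.int32)],False,(0,255,0),1)
cv2.imwrite("pics/w1.png",im)
E
```

```text
7.55 [0.63813192 0.04089345 0.22019316] [-3.14096013e+00 -8.50461418e-06  1.50076972e+00] 24.89101141691208 0.031539540939638996
```

View pics/w1.png

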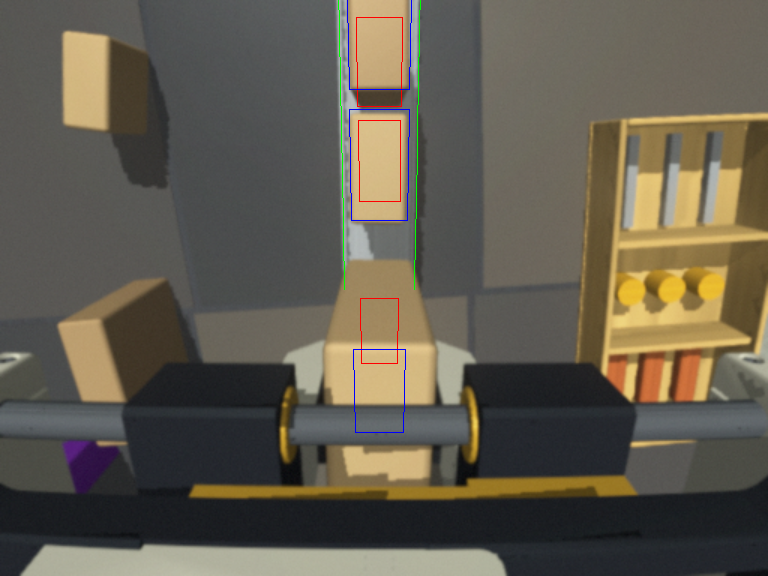

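The wrist view shows the left neighbour's top at (380,165) and the lips right on the predicted outlines. The held brick is in line, so I lower it.

Call:
carry_out(commands=[[[0,0,0.02],0,0],[[0,0,0.025],0,0],[[0,0,0.025],0,0],[[0,0,0.02],0,0],[[0,0,0.02],0,0],[[0,0,0.015],0,0],[[0,0,0.01],0,0],[[0,0,0.004],0,0],[[0,0,0.002],0,0],[[0,0,0],0,0],[[0,0,0],0,0]])

```text
time: 8.98
tool_pos: [0.6388, 0.0411, 0.0797]
tool_rot: [3.141, -0.0, 1.5]
contact_force: [0.5, 0.3, -4.0]
opening: 0.0321
grip_force: 24.9
```

Call:
carry_out(commands=[[[0,0,0.001],0,0],[[0,0,0.001],0,0],[[0,0,0.001],0,0],[[0,0,0],0,0],[[0,0,0],0,0]])

```text
time: 9.6
tool_pos: [0.6385, 0.0411, 0.0762]
tool_rot: [3.142, -0.0, 1.5]
contact_force: [0.6, -0.6, -4.1]
opening: 0.0321
grip_force: 24.9
```

Call:
carry_out(commands=[[[0,0,0.001],0,0],[[0,0,0.001],0,0],[[0,0,0],0,0],[[0,0,0],0,0]])

```text
time: 10.1
tool_pos: [0.6385, 0.0412, 0.0762]
tool_rot: [3.141, 0.0, 1.5]
contact_force: [-5.3, -0.0, 9.1]
opening: 0.0317
grip_force: 24.9
```

The wrist force flipped to +9 N at the expected height, so the brick is on the floor. I ease off slightly, open slowly and retreat straight up.

Call:
carry_out(commands=[[[0,0,-0.001],0,0],[[0,0,0],0,0.36],[[0,0,0],0,0.4],[[0,0,0],0,0.5],[[0,0,0],0,0.7],[[0,0,0],0,0.9],[[0,0,0],0,0.9],[[0,0,-0.01],0,0.9],[[0,0,-0.03],0,0.9],[[0,0,-0.04],0,0.9],[[0,0,-0.04],0,0.9],[[0,0,-0.04],0,0.9],[[-0.05,0,0],0,0.9],[[-0.05,0,0],0,0.9],[[-0.05,0,0],0,0.9],[[0,0,0],0,0.9],[[0,0,0],0,0.9]])

```text
time: 12.22
tool_pos: [0.6278, -0.1082, 0.2357]
tool_rot: [3.141, -0.001, 1.499]
contact_force: [-0.3, -0.4, 0.7]
opening: 0.0824
grip_force: 0.0
```

```bash
python3 - <<'E'
from w import *
s,c=wrist(); print(s["time"],s["tool_pos"],s["contact_force"])
im=cv2.resize(c["pixels"][:,:,::-1],(768,576)).copy()
g=np.array([.638,.041]);a=-.07;u=np.array([-np.sin(a),np.cos(a)]);v=np.array([np.cos(a),np.sin(a)])
for o in(-.14,-.07,0,.07):
 for z in(.106,):
  q=[proj(c,np.append(g+x*v+(o+y)*u,z))*1.5 for x,y in((-.016,-.03),(.016,-.03),(.016,.03),(-.016,.03))]
  cv2.polylines(im,[np.round(q).astype(np.int32)],True,(255,0,0),1)
cv2.imwrite("pics/w2.png",im)
E
```

```text
12.225 [ 0.62782444 -0.10819101  0.23573757] [-0.32916275 -0.44877702  0.69918297]
```

View pics/w2.png

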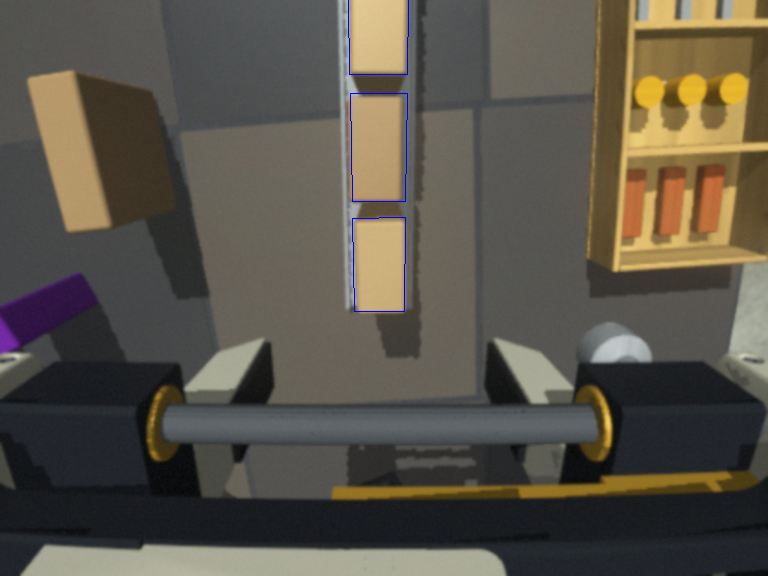

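The wrist view shows the right-hand bricks at (380,265) and (378,148) and the placed brick at (378,35). All three sit on their predicted outlines, upright and untouched.

```bash
python3 -c "
from cell import robot
print(robot.hand_in())"
```

```text
the job is handed in; nothing more can be done
None
```

The spare brick is standing in the gap, in line with the row and released; the last wrist picture showed it and the right-hand bricks on their predicted outlines, and the job is handed in (about 12 s used; no verdict was returned).

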